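Put a notebook to press: wind the wing screw down

ROBOT

A 6-joint arm with a two-finger parallel gripper is mounted at the origin on the work surface. World frame = base frame: x ahead of the robot, y to its left, z up, the work surface at z = 0. Lengths are in m, angles in rad, forces in N, time in s.
With the tool pointing down it reaches from about 0.25 to 0.775 m from the base axis. Payload 4 kg.
Tool frame: the origin (TCP) lies on the centre line of the jaws, within the pads' length; the fingertips stand 17 mm ahead of it and the grasp point (between the pads) lies 2 mm behind it; z points along the fingers, y is the line along which they close (so a half turn about z gives the same grasp; the last joint's range is limited). The gripper opens to 94 mm and grips with 3 to 60 N. Pads are 16 mm wide; open, the fingers measure 119 mm over their backs; the gripper's body (75 mm by 177 mm) begins 78 mm behind the grasp point.
Start: joints at [1.093, 0.087, 1.371, -0, 1.684, -0.103], TCP at [0.201, 0.512, 0.223] pointing down, gripper open.
Joint ranges: [-3.1, 3.1], [-0.76, 2.03], [0.27, 2.55], [-1.08, 4.22], [0.17, 2.65], [-2.57, 2.57]. Speed limits (rad/s): [2.79, 2.79, 3.14, 3.14, 3.14, 3.14].

INTERFACE

Orientations are given as [roll, pitch, yaw] about the fixed x, y, z axes, in that order (R = Rz(yaw) Ry(pitch) Rx(roll)).
In Python, from bench import robot gives the robot as it stands.
- The arm moves only by the tool servo_tool, never from a script. Its argument "plan" is a list of rows, each a list of 7 numbers: the shift along the tool's x, y, z normalised to -1 to 1, where 1 is 0.1 m, then the turn, a rotation vector about the tool's x, y, z normalised to -1 to 1, where 1 is pi/2 rad, then the finger opening in mm, from 0 to 94. In form: [[x, y, z, ax, ay, az, gripper], ...]. A call has 1 to 12 rows; each row is the pose to reach, as a shift and turn from the pose commanded when the call began, along the tool's axes at that moment; what a row does not reach only later rows make up. A row lasts 1/12 s, in which the tool goes at most 41.7 mm and 7.16 degrees, less where a joint would pass 70% of its speed; a pose out of reach is approached as far as the arm can. A call with a number of a shift or a turn outside -1 to 1 is refused whole. A call with a gripper value outside its range is refused whole. The fingers move at their own pace and stop on an object; the grip force is fixed at half the most. Time passes only in rows, so rows that repeat a pose let the fingers close. It gives the time, the measured TCP pose, the force, the opening and the grip force at its end, in the units of the state.
- robot.get_obs(): the state, without advancing time (a new reading comes with each control period).
- robot.snapshot(name): name is "scene" or "top" or "wrist"; returns the picture (384x512x3 uint8, red, green, blue); there is no depth.
- robot.camera_params(name): a dict with "camera_matrix" (3x3 intrinsics, pixels), "distortion" ([k1, k2, p1, p2, k3] as OpenCV has them; the pictures are not rectified), "rvec" (rotation vector, rad) and "tvec" (3), from world to camera coordinates, as OpenCV has them; the wrist camera has in their place "tool_from_camera" (4x4, takes a point from camera to tool coordinates, whose origin is the TCP and whose axes are the flange's). Camera axes: x right, y down, z forward; pixel columns grow to the right and rows downward; lengths in m; the calibration is good to about 2 mm. A picture is of the moment at which its call begins: read the wrist's pose just before it. camera_params takes no time and is no camera call.
- robot.close_job(): hands the job in; it is judged then, once.
Trained networks look in the newest picture that a camera, given by its name, has taken for a name from the list of things; names that differ only in an ending like _2 or _b are one class to them, and where a whole thing is asked for, a point or a joint stands for the part that bears it (a point fixed in the world has none). Each returns a list of dicts, best first, with "conf" (0 to 1); they miss things now and then, are a little off and sometimes report something else, mostly with a low value. They report only what shows in the picture. A call takes as long as a camera call. They do not tell look-alikes from the thing itself.
- robot.find_in(thing, camera): "extent" ([centre column, centre row, width, height] in pixels, round what is visible of it).
The state is a dict: "time": time; "joint_positions": joint angles; "qvel": joint speeds; "joint_torque": joint torques, N m; "tool_pos": TCP position; "ee_rot": TCP orientation; "wrist_force": force on the tool from outside, world axes, zero at the start; "wrist_torque": the same for the moment, N m; "width": finger opening in m; "finger_force": force on a finger pad.
Only numpy, scipy, OpenCV 4.12 (cv2) and the standard library are available. Lean on these libraries where they do the work, as an engineer would, in place of code of your own. Each camera call takes 0.05 s, during which the arm holds its last target. There are 200 camera calls.

TASK

With the fingertips, slide the notebook fully home in the little book press, up against the wooden stop at its back. Then wind the press's wing screw down clockwise, by pushing its wings round with stroke after stroke of a fingertip, until it comes to its stop and the pressing board is down on the notebook. Do not lift the notebook, and leave the other things on the desk where they are.

Things in the scene. Friction and masses are not known exactly. Their poses are not given: they have to be found in the camera images.
- press: Small book press, fixed to the desk. Origin: centre of the underside of its plywood base (190 along x, 180 along y, 15 thick), on the screw's axis; z up; +x runs from the open front, where the notebook goes in, to the back stop. Two wooden fences 8 mm high run along x, inner faces at y = +-56.5. A plywood pressing board (110 along x, 96 along y, 10 thick) hangs over the notebook.
- stop_face (a point): Middle of the face of the wooden back stop (16 high, 110 long), at x = +74 in the press's frame, 23 mm above the desk.
- bridge_top (a point): Middle of the top of the aluminium bridge bar (x = 0, y = 0 in the press's frame), 70 mm above the desk, where the screw goes through. The bar is 30 wide along x, 175 long along y, 14 thick, on two columns at y = +-76 whose nuts reach 76 mm above the desk.
- pin_top (a point): Top end of the upright steel guide pin, 8 diameter, that comes through the bridge at x = 0, y = +46 in the press's frame; 129 mm above the desk with the board fully raised, 117 when down. It stands in the way of a finger going all round the screw: lift the finger out and set it behind a wing again.
- notebook: Hardback notebook, loose, 148 along x, 105 along y, 14 thick, about 0.2 kg, lying flat on the press base (its underside 15 mm above the desk), sticking out of the press's front by 20 to 45 mm, within about 2 degrees of square. Origin: centre of its underside; axes nearly those of the press. Home, its origin is at x = 0 in the press's frame, its front edge at x = -74.
- screw (a joint): Turn of the steel wing screw in rad: grows clockwise seen from above; 0 is fully raised, 9.0 is its hard stop, fully down. It starts between 0.5 and 3.5. It sinks with the pressing board by 8 mm a turn (11.5 mm in all), stays where it is left, and takes about 0.03 N m to turn (1 to 1.5 N on a wing).
- wing_centre (a point): Point on the screw's axis at the mid-height of the wings: 87 mm above the desk when fully down, up to 98.5 when raised. The hub has 11 mm radius. Two upright wings, opposite each other, 5 to 7 mm thick, from 10 below this point to 10 above it, reach 33 mm from the axis.
- wing_tip (a point): Point at the outer end of one of the two wings, 31 mm from the axis, at the mid-height of the wings. The other wing's end is opposite.
- tape: Roll of tape lying flat, 90 diameter, 24 high; origin under its centre. To be left alone.
- glue: White glue bottle, 40 diameter, 70 high; origin under its centre. To be left alone.
- scissors: Scissors lying flat, 165 long, 10 high; origin below the pivot. To be left alone.
- knife: Craft knife lying flat, 145 long, 13 high; origin under the handle's centre. To be left alone.
- pencil_cup: Black pencil cup, 74 diameter, 90 high, pencils to 150; origin under its centre. To be left alone.
- mug: White mug, 80 diameter, 90 high; origin under its centre. To be left alone.
- ruler: Steel ruler, 310 x 30 x 4, lying flat at the back; origin under its centre. To be left alone.
Mind the look-alikes: they are no part of the job. What is shaped like the notebook but purple is not meant.

How it is judged:
By the outcome, as a careful person would: the job done as asked, in the order asked, and still so for the second after the job is handed in, with the robot touching nothing.
It also fails if it takes over 61 s, if anything falls off the work surface, if the arm or the gripper's body presses on something with over 40 N, if the wrist force passes 120 N, or if a joint passes its speed limit or range.

## Working session

There is one attempt and no reset: what is moved stays moved. The work goes in short steps, Python scripts to look and compute and a tool call to move; the robot and the scene stay as the last step left them, time stands still between calls to the robot, and variables do not carry over. Pictures are saved under pics/ and viewed, at most 10 in all, crops included, and the job is handed in when it is done.

Besides the shell and the picture viewer there is one more tool, called after "Request:" as name([rows], argument=value, ...), one row to a line, values as JSON. servo_tool: Moves the arm, as the interface text tells. Scaled input: -1 to 1 covers 0.1 m each way for a shift and pi/2 rad each way for a turn. Its arguments: {"type":"object","properties":{"plan":{"type":"array","items":{"type":"array","items":{"type":"number"}}}},"required":["plan"]}

```bash
mkdir -p pics; ls; python3 - <<'E'
from bench import robot
import cv2,numpy as np
o=robot.get_obs();print({k:np.round(v,3).tolist() for k,v in o.items()})
ims=[]
for c in("scene","top"):
    im=robot.snapshot(c);cv2.imwrite(f"pics/{c}0.png",im[:,:,::-1])
    for t in("press","notebook","bridge_top","wing_tip","wing_centre","pin_top","screw","stop_face"):
        print(c,t,[(np.round(d["extent"]).astype(int).tolist(),round(d["conf"],2)) for d in robot.find_in(t,c)[:3]])
    p=robot.camera_params(c);print({k:np.round(v,3).tolist() for k,v in p.items()})
print(np.round(robot.camera_params("wrist")["tool_from_camera"],3).tolist())
E
```

```text
pics
{'time': 0.0, 'joint_positions': [1.093, 0.088, 1.372, -0.0, 1.684, -0.103], 'qvel': [0.001, -0.002, -0.0, 0.0, -0.0, 0.001], 'joint_torque': [0.002, -34.017, -30.244, 0.072, 0.033, -0.0], 'tool_pos': [0.201, 0.511, 0.221], 'ee_rot': [-3.139, -0.0, 2.767], 'wrist_force': [-0.116, -0.117, -0.434], 'wrist_torque': [0.018, 0.035, -0.043], 'finger_force': 0.0, 'width': 0.094}
scene press [([259, 205, 59, 54], 0.62)]
scene notebook [([328, 154, 42, 27], 0.9), ([270, 207, 46, 25], 0.77), ([279, 128, 33, 23], 0.75)]
scene bridge_top [([255, 206, 54, 54], 0.96)]
scene wing_tip [([254, 192, 8, 12], 0.42)]
scene wing_centre [([256, 193, 9, 12], 0.41)]
scene pin_top [([257, 202, 36, 26], 0.77), ([254, 194, 2, 14], 0.31)]
scene screw [([305, 262, 79, 49], 0.36)]
scene stop_face [([254, 206, 53, 51], 0.69)]
{'camera_matrix': [[456.972, 0.0, 248.651], [0.0, 456.972, 186.576], [0.0, 0.0, 1.0]], 'distortion': [-0.048, 0.0, 0.0, 0.0, 0.0], 'rvec': [2.109, 1.105, -0.46], 'tvec': [-0.28, -0.21, 1.94]}
top press [([263, 180, 87, 84], 0.57), ([281, 136, 16, 17], 0.28)]
top notebook [([241, 171, 42, 54], 0.96), ([138, 292, 59, 48], 0.87), ([110, 210, 51, 41], 0.83)]
top bridge_top [([264, 181, 87, 81], 0.67)]
top wing_tip [([264, 176, 15, 11], 0.56)]
top wing_centre [([263, 175, 20, 14], 0.44), ([318, 198, 32, 30], 0.42)]
top pin_top [([261, 177, 53, 44], 0.62)]
top screw []
top stop_face []
{'camera_matrix': [[357.352, 0.0, 258.104], [0.0, 357.352, 186.539], [0.0, 0.0, 1.0]], 'distortion': [-0.043, 0.0, 0.0, 0.0, 0.0], 'rvec': [2.171, -2.164, 0.122], 'tvec': [0.009, 0.498, 1.012]}
[[-0.0, -0.966, -0.257, 0.076], [1.0, -0.0, -0.001, 0.0], [0.0, -0.257, 0.966, -0.161], [0.0, 0.0, 0.0, 1.0]]
```

```bash
python3 - <<'E'
import cv2,numpy as np
a=cv2.imread("pics/scene0.png");b=cv2.imread("pics/top0.png")
cv2.imwrite("pics/both.png",cv2.resize(np.vstack([a,b]),None,fx=.78,fy=.78))
cv2.imwrite("pics/top0x.png",cv2.resize(b,(800,600)))
E
```

```text
(no output)
```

View pics/top0x.png

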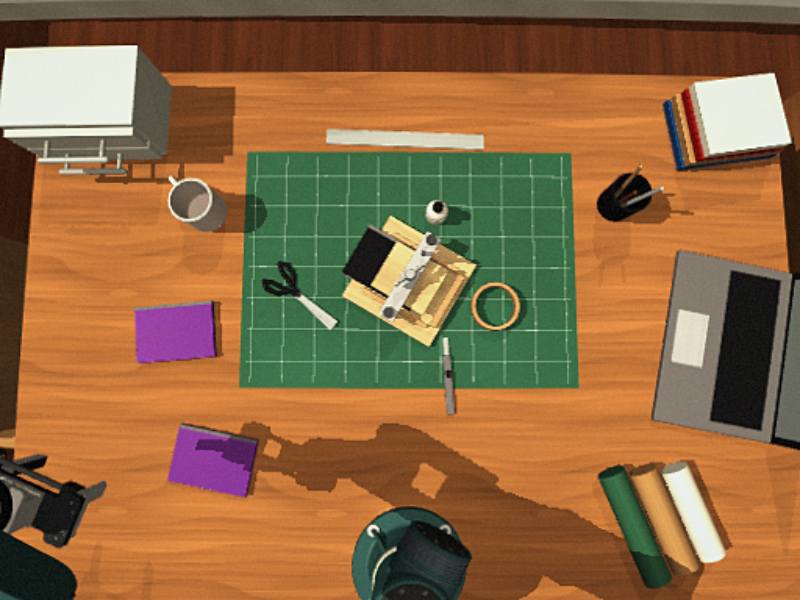

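View pics/scene0.png

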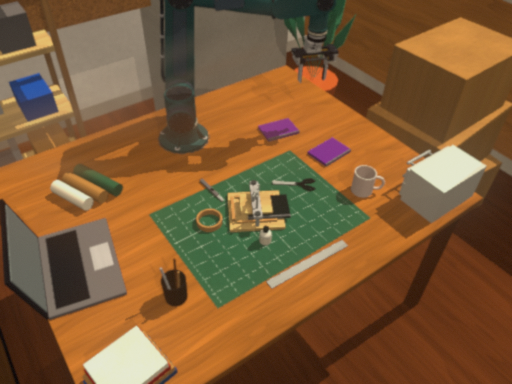

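Top view (800x600 enlargement): the black notebook is at (372,255) in the press at (410,280). The purple look-alikes are at (175,333) and (213,460), and there is a third decoy-like white box. The black one is meant because it lies on the press base and sticks out of its front. The press's open front points up-left.

```bash
cat > h.py <<'E'
from bench import robot
import cv2,numpy as np
from scipy.spatial.transform import Rotation as Rn
def cam(c,o=None):
    p=robot.camera_params(c);K=np.array(p["camera_matrix"]);d=np.array(p["distortion"])
    if c=="wrist":
        o=o or robot.get_obs();T=np.eye(4);T[:3,:3]=Rn.from_euler("xyz",o["ee_rot"]).as_matrix();T[:3,3]=o["tool_pos"]
        W=np.linalg.inv(T@np.array(p["tool_from_camera"]));R,t=W[:3,:3],W[:3,3]
    else:R=cv2.Rodrigues(np.array(p["rvec"]))[0];t=np.array(p["tvec"])
    return K,d,R,np.ravel(t)
def proj(C,P):
    K,d,R,t=C;return cv2.projectPoints(np.atleast_2d(P).astype(float),cv2.Rodrigues(R)[0],t,K,d)[0].reshape(-1,2)
def unproj(C,uv,z):
    K,d,R,t=C;n=cv2.undistortPoints(np.atleast_2d(uv).astype(float).reshape(-1,1,2),K,d).reshape(-1,2)
    r=np.c_[n,np.ones(len(n))]@R;c=-R.T@t;return c+r*((z-c[2])/r[:,2])[:,None]
def rel(goal,yaw,start=None):  # goal TCP xyz, tool straight down with yaw -> shift in tool units
    o=robot.get_obs();R=Rn.from_euler("xyz",o["ee_rot"]);s=R.inv().apply(np.array(goal)-o["tool_pos"])/0.1
    return s,(R.inv()*Rn.from_euler("xyz",[np.pi,0,yaw])).as_rotvec()/(np.pi/2)
E
python3 - <<'E'
from h import *
C=cam("top");s=512/800
c=np.array([[392,216],[475,262],[432,345],[345,295]])*s
P=unproj(C,c,.015);print(P.round(3),P.mean(0).round(3))
b=unproj(C,np.array([[431,240],[388,313]])*s,.073);print(b.round(3),b.mean(0).round(3))
d=(b[0]-b[1]);print("yaw",np.degrees(np.arctan2(d[1],d[0]))-90)
im=cv2.imread("pics/top0.png")[125:235,205:325];cv2.imwrite("pics/crop0.png",cv2.resize(im,None,fx=5,fy=5,interpolation=cv2.INTER_CUBIC))
print(robot.camera_params("wrist")["camera_matrix"])
m=b.mean(0);print(rel([m[0],m[1],.22],2.767))
E
```

```text
[[ 0.645  0.033  0.015]
 [ 0.556 -0.125  0.015]
 [ 0.399 -0.043  0.015]
 [ 0.492  0.12   0.015]] [ 0.523 -0.004  0.015]
[[ 0.586 -0.038  0.073]
 [ 0.455  0.038  0.073]] [ 0.521 -0.     0.073]
yaw -120.15371293013797
[[293.70063641   0.         256.70541028]
 [  0.         293.70063641 188.77354392]
 [  0.           0.           1.        ]]
(array([-4.84503352, -3.59677409,  0.02509026]), array([ 9.04555873e-05,  2.29965392e-05, -1.27573531e-04]))
```

View pics/crop0.png

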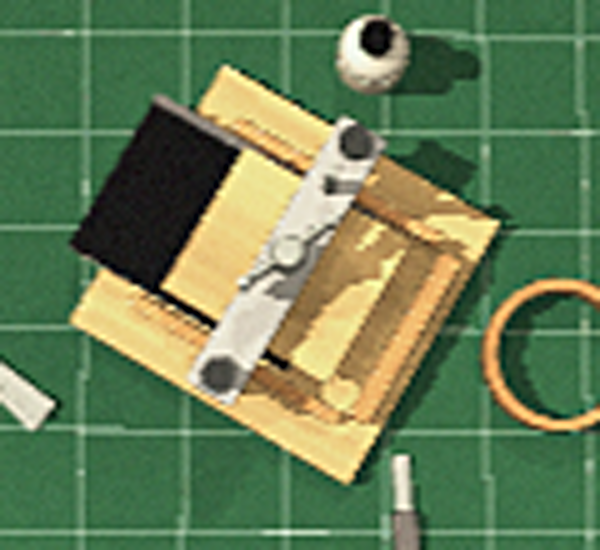

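The black notebook sits at crop pixels (160,190) inside the press, with its front edge up-left of the base. The wing screw is at (290,250) and the pin beside it at (335,180). The press is near (0.521,-0.002) with yaw about -120°. I'll move to a pre-push viewpoint in front of it.

Request:
servo_tool([
  [-1,-0.42,0,0,0,0,94],
  [-1,-0.42,0,0,0,0,94],
  [-1,-0.42,0,0,0,0,94],
])

```text
time: 1.15
tool_pos: [0.2806, 0.4343, 0.2226]
ee_rot: [-3.141, 0.002, 2.766]
wrist_force: [-0.3, 0.2, -0.4]
width: 0.0939
finger_force: 0.0
```

Request:
servo_tool([
  [-1,-0.42,0,0,0,0,94],
  [-1,-0.42,0,0,0,0,94],
  [-1,-0.42,0,0,0,0,94],
])

```text
time: 1.4
tool_pos: [0.3588, 0.3579, 0.2227]
ee_rot: [-3.141, 0.002, 2.765]
wrist_force: [0.5, -0.4, 0.1]
width: 0.0942
finger_force: 0.0
```

Request:
servo_tool([
  [-1,-0.42,0,0,0,0,94],
  [-1,-0.42,0,0,0,0,94],
  [-1,-0.42,0,0,0,0,94],
])

```text
time: 1.65
tool_pos: [0.4366, 0.282, 0.2226]
ee_rot: [-3.141, 0.002, 2.764]
wrist_force: [-0.0, 0.1, -0.7]
width: 0.0938
finger_force: 0.0
```

Request:
servo_tool([
  [-1,-0.42,0,0,0,0,94],
  [-1,-0.42,0,0,0,0,94],
  [-1,-0.42,0,0,0,0,94],
])

```text
time: 1.9
tool_pos: [0.5143, 0.2061, 0.2224]
ee_rot: [-3.141, 0.001, 2.764]
wrist_force: [0.0, 1.1, 0.6]
width: 0.094
finger_force: 0.0
```

Request:
servo_tool([
  [-1,-0.42,0,0,0,0.3,94],
  [-1,-0.42,0,0,0,0.3,94],
  [-1,-0.42,0,0,0,0.3,94],
  [-1,-0.42,0,0,0,0.3,94],
])

```text
time: 2.23
tool_pos: [0.5928, 0.1289, 0.2212]
ee_rot: [-3.14, 0.002, 2.284]
wrist_force: [-1.2, 0.7, 0.4]
width: 0.094
finger_force: 0.0
```

Request:
servo_tool([
  [0,0,0,0,0,0.8,60],
  [0,0,0,0,0,0.8,60],
  [0,0,0,0,0,0.8,60],
  [0,0,0,0,0,0.8,60],
  [0,0,0,0,0,0.8,60],
  [0,0,0,0,0,0.8,60],
  [0,0,0,0,0,0.8,60],
  [0,0,0,0,0,0.8,60],
  [0,0,0,0,0,0.8,60],
  [0,0,0,0,0,0.8,60],
  [0,0,0,0,0,0.8,60],
  [0,0,0,0,0,0.8,60],
])

```text
time: 3.23
tool_pos: [0.5898, 0.1334, 0.2224]
ee_rot: [-3.141, -0.0, 1.042]
wrist_force: [0.1, -0.7, -0.4]
width: 0.06
finger_force: 0.0
```

```bash
python3 - <<'E'
from h import *
im=robot.snapshot("wrist");cv2.imwrite("pics/w1.png",im[:,:,::-1])
C=cam("wrist");y=np.radians(-120);R=Rn.from_euler("z",y).as_matrix()
for t in("press","notebook","wing_tip","pin_top"):
    print(t,[(np.round(d["extent"]).astype(int).tolist(),round(d["conf"],2)) for d in robot.find_in(t,"wrist")[:2]])
pts=np.array([[-95,90,15],[95,90,15],[95,-90,15],[-95,-90,15],[0,76,76],[0,-76,76],[0,46,125],[0,0,106],[-15,-87.5,70],[15,-87.5,70],[15,87.5,70],[-15,87.5,70]])/1000
p=proj(C,pts@R.T+[.521,-.002,0]);print(p.round())
v=im[:,:,::-1].copy()
v=cv2.resize(v,(800,600),interpolation=cv2.INTER_CUBIC)
for q in p:cv2.circle(v,tuple(int(a) for a in q*800/512),3,(0,0,255),1)
cv2.imwrite("pics/w1v.png",v)
E
```

```text
press [([264, 270, 135, 126], 0.88)]
notebook [([266, 221, 85, 53], 0.96)]
wing_tip [([282, 327, 15, 11], 0.53), ([270, 287, 88, 83], 0.53)]
pin_top [([270, 290, 91, 81], 0.86)]
[[331. 212.]
 [323. 329.]
 [205. 330.]
 [197. 213.]
 [327. 302.]
 [203. 303.]
 [309. 330.]
 [266. 319.]
 [194. 289.]
 [196. 310.]
 [334. 309.]
 [336. 288.]]
```

View pics/w1v.png

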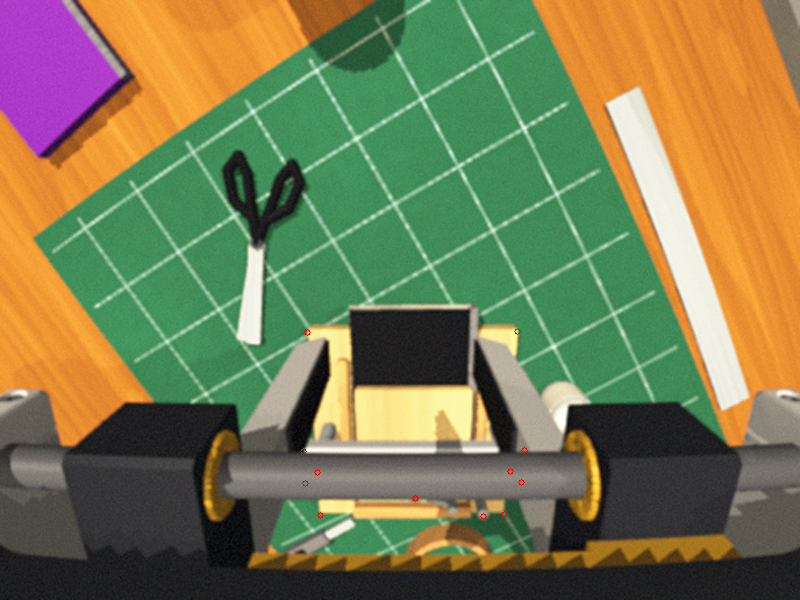

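The view shows the press at (412,420) with the black notebook at (410,345), its front edge on row ~307 from column 350 to 473. The predicted base corners at (307,332) and (517,332) fall within a few pixels of the real ones.

```bash
cat >> h.py <<'E'
C0=np.array([.521,-.002,0]);YAW=np.radians(-120)
def topress(P):return (np.atleast_2d(P)-C0)@Rn.from_euler("z",YAW).as_matrix()*1000
def toworld(p):return np.atleast_2d(p)/1000@Rn.from_euler("z",YAW).as_matrix().T+C0
def tcp():
    o=robot.get_obs();return topress(o["tool_pos"])[0]
E
python3 - <<'E'
from h import *
C=cam("wrist");s=512/800
print("nb front",topress(unproj(C,np.array([[350,307],[473,305]])*s,.029)).round(1))
print("base front",topress(unproj(C,np.array([[307,327],[519,325]])*s,.015)).round(1))
print("tcp",tcp().round(1))
im=cv2.imread("pics/w1.png")[185:300,180:350];cv2.imwrite("pics/w1c.png",cv2.resize(im,None,fx=4.7,fy=4.7,interpolation=cv2.INTER_CUBIC))
E
```

```text
nb front [[-122.   -50.9   29. ]
 [-123.    48.3   29. ]]
base front [[-100.4  -89.9   15. ]
 [-100.8   90.5   15. ]]
tcp [-151.6   -8.1  222.5]
```

View pics/w1c.png

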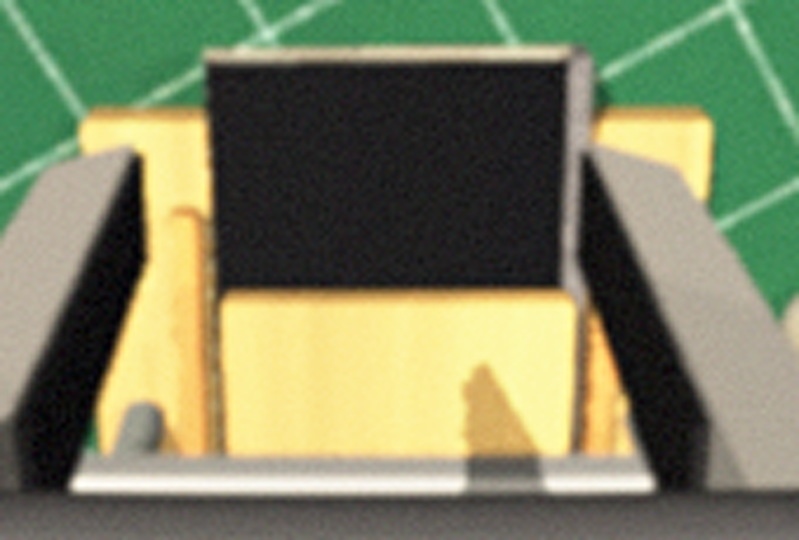

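Request:
servo_tool([
  [0,0.08,0.4,0,0,0,60],
  [0,0.08,0.8,0,0,0,60],
  [0,0.08,1,0,0,0,60],
])

```text
time: 3.73
tool_pos: [0.5946, 0.1289, 0.1177]
ee_rot: [-3.137, 0.004, 1.04]
wrist_force: [-0.6, -0.7, -1.0]
width: 0.06
finger_force: 0.0
```

Request:
servo_tool([
  [0,0,0.35,0,0,0,60],
  [0,0,0.65,0,0,0,60],
  [0,0,0.84,0,0,0,60],
  [0,0,0.84,0,0,0,60],
])

```text
time: 4.07
tool_pos: [0.5925, 0.1288, 0.0324]
ee_rot: [-3.133, 0.007, 1.04]
wrist_force: [-1.5, -0.1, 0.0]
width: 0.0602
finger_force: 0.0
```

Request:
servo_tool([
  [-0.1,0,0,0,0,0,60],
  [-0.18,0,0,0,0,0,60],
  [-0.23,0,0,0,0,0,60],
  [-0.27,0,0,0,0,0,60],
  [-0.31,0,0,0,0,0,60],
  [-0.35,0,0,0,0,0,60],
  [-0.39,0,0,0,0,0,60],
  [-0.43,0,0,0,0,0,60],
])

```text
time: 4.73
tool_pos: [0.5753, 0.0922, 0.0393]
ee_rot: [3.14, -0.001, 1.039]
wrist_force: [1.4, 1.8, 1.7]
width: 0.0602
finger_force: 1.1
```

```bash
python3 - <<'E'
from h import *
print(tcp().round(1));o=robot.get_obs();print(o["time"],np.round(o["wrist_force"],2))
im=robot.snapshot("wrist");cv2.imwrite("pics/w2.png",cv2.resize(im[:,:,::-1],(800,600)))
E
```

```text
[-1.087e+02 -1.000e-01  3.930e+01]
4.7333 [1.36 1.76 1.69]
```

View pics/w2.png

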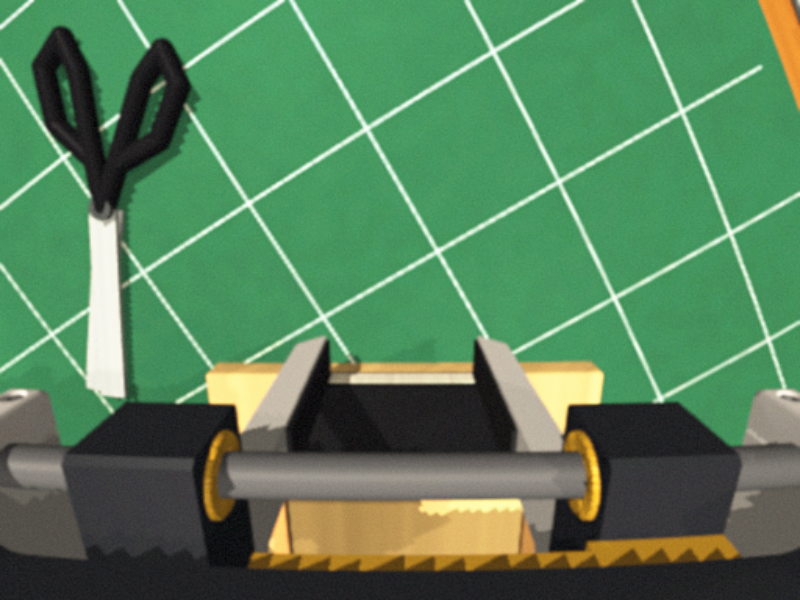

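The fingertips at (325,345) and (480,345) are against the notebook's front edge (row ~378), with a light 2 N contact. I'll continue to the stop.

Request:
servo_tool([
  [-0.05,0,0,0,0,0,60],
  [-0.09,0,0,0,0,0,60],
  [-0.13,0,0,0,0,0,60],
  [-0.17,0,0,0,0,0,60],
  [-0.2,0,0,0,0,0,60],
  [-0.22,0,0,0,0,0,60],
  [-0.23,0,0,0,0,0,60],
  [-0.23,0,0,0,0,0,60],
])

```text
time: 5.45
tool_pos: [0.5633, 0.0731, 0.0384]
ee_rot: [-3.141, -0.002, 1.039]
wrist_force: [2.2, 4.7, 0.5]
width: 0.0602
finger_force: 2.3
```

Request:
servo_tool([
  [-0.01,0,0,0,0,0,60],
  [-0.02,0,0,0,0,0,60],
  [-0.03,0,0,0,0,0,60],
  [-0.03,0,0,0,0,0,60],
])

```text
time: 5.78
tool_pos: [0.5629, 0.073, 0.0387]
ee_rot: [-3.141, -0.007, 1.04]
wrist_force: [5.1, 10.0, -0.1]
width: 0.0598
finger_force: 5.3
```

```bash
python3 -c "
from h import *
print(tcp().round(1),robot.get_obs()['wrist_force'])"
```

```text
[-85.9  -1.2  38.7] [ 5.1174686  10.01925869 -0.11486064]
```

Request:
servo_tool([
  [-0.03,0,0,0,0,0,60],
  [-0.05,0,0,0,0,0,60],
  [-0.05,0,0,0,0,0,60],
])

```text
time: 6.03
tool_pos: [0.5628, 0.0727, 0.04]
ee_rot: [3.141, -0.017, 1.04]
wrist_force: [9.1, 18.4, -1.4]
width: 0.06
finger_force: 10.3
```

```bash
python3 - <<'E'
from h import *
print(tcp().round(1),robot.get_obs()['wrist_force'])
im=robot.snapshot("top");im=im[125:235,205:325,::-1];cv2.imwrite("pics/t3.png",cv2.resize(im,None,fx=5,fy=5,interpolation=cv2.INTER_CUBIC))
E
```

```text
[-85.6  -1.1  40. ] [ 9.13173631 18.40325053 -1.3647379 ]
```

Request:
servo_tool([
  [0.15,0,0,0,0,0,60],
  [0.3,0,0,0,0,0,60],
  [0.3,0,-0.4,0,0,0,60],
  [0.3,0,-0.8,0,0,0,94],
  [0.3,0,-1,0,0,0,94],
])

```text
time: 6.5
tool_pos: [0.5757, 0.0912, 0.1422]
ee_rot: [3.138, 0.0, 1.039]
wrist_force: [0.8, -0.0, 1.0]
width: 0.07
finger_force: 0.0
```

Request:
servo_tool([
  [-0.2,0,-0.35,0,0,0,94],
  [-0.5,0,-0.65,0,0,0,94],
  [-0.8,0,-0.9,0,0,0,94],
  [-1,0,-0.9,0,0,0,94],
  [-1,0,-0.9,0,0,0,94],
  [-1,0,-0.9,0,0,0,94],
])

```text
time: 7.0
tool_pos: [0.5232, 0.0044, 0.2281]
ee_rot: [-3.141, 0.001, 1.037]
wrist_force: [-0.2, 0.9, -0.8]
width: 0.0939
finger_force: 0.0
```

```bash
python3 - <<'E'
from h import *
o=robot.get_obs();print(tcp().round(1),o['wrist_force'],o["time"])
im=robot.snapshot("wrist");cv2.imwrite("pics/w4.png",im[:,:,::-1]);C=cam("wrist",o)
for t in("press","notebook","wing_tip","wing_centre","pin_top"):
    print(t,[(np.round(d["extent"]).astype(int).tolist(),round(d["conf"],2)) for d in robot.find_in(t,"wrist")[:2]])
v=cv2.resize(im[:,:,::-1],(800,600),interpolation=cv2.INTER_CUBIC)
cv2.imwrite("pics/w4v.png",v)
E
```

```text
[ -6.7  -1.3 228.1] [-0.18572338  0.87252617 -0.82514721] 7.0
press [([260, 167, 153, 145], 0.76)]
notebook [([257, 174, 90, 114], 0.59)]
wing_tip [([257, 190, 62, 31], 0.93)]
wing_centre []
pin_top [([264, 175, 99, 88], 0.91)]
```

View pics/w4v.png

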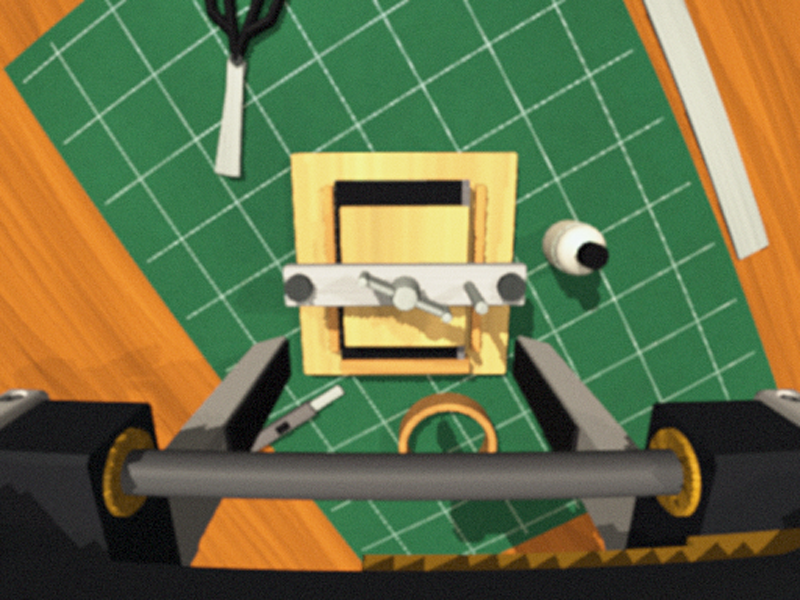

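The notebook is home: its front is on row ~181 and its black back edge on row ~358, against the stop. The hub is at (405,293), the wing ends at (363,279) and (449,316), and the pin top at (481,307).

```bash
python3 - <<'E'
from h import *
C=cam("wrist");s=512/800
f=lambda uv,z:topress(unproj(C,np.array(uv)*s,z)).round(1)
print("nuts",f([[299,288],[511,287]],.076))
print("bridge",f([[285,266],[285,304],[525,264],[525,304]],.070))
print("base",f([[291,153],[517,153],[508,376],[303,375]],.015))
print("pin",f([[482,310]],.126))
print("nb front/back",f([[335,181],[465,181],[342,358],[465,357]],.029))
for z in(.102,.106):print("hub",f([[405,292]],z),"tips",f([[363,279],[449,316]],z))
E
```

```text
nuts [[ -5.1 -75.4  76. ]
 [ -4.8  74.   76. ]]
bridge [[-19.8 -85.8  70. ]
 [  8.3 -87.8  70. ]
 [-20.1  84.5  70. ]
 [  9.5  86.4  70. ]]
base [[-99.3 -89.5  15. ]
 [-98.   88.2  15. ]
 [ 92.1  90.8  15. ]
 [ 90.  -91.6  15. ]]
pin [[ -3.3  45.1 126. ]]
nb front/back [[-77.5 -53.5  29. ]
 [-76.7  45.8  29. ]
 [ 67.9 -54.   29. ]
 [ 67.6  49.8  29. ]]
hub [[ -8.5  -0.8 102. ]] tips [[-17.3 -27.6 102. ]
 [  8.   27.9 102. ]]
hub [[ -9.5  -0.8 106. ]] tips [[-18.2 -27.3 106. ]
 [  6.7  27.5 106. ]]
```

Request:
servo_tool([
  [-0.08,-0.35,0,0,0,0,94],
  [-0.15,-0.7,0.2,0,0,0,94],
  [-0.15,-0.75,0.55,0,0,0,94],
  [-0.15,-0.75,0.85,0,0,0,94],
  [-0.15,-0.75,0.95,0,0,0,94],
  [-0.15,-0.75,0.95,0,0,0,94],
  [-0.15,-0.75,0.95,0,0,0,94],
])

```text
time: 7.88
tool_pos: [0.4518, 0.0305, 0.1338]
ee_rot: [-3.141, 0.0, 1.039]
wrist_force: [0.1, -0.3, 0.9]
width: 0.0938
finger_force: 0.0
```

```bash
cat >> h.py <<'E'
C0=toworld([-4.5,-.7,0])[0]
def finger(o=None):  # +y fingertip in press frame
    o=o or robot.get_obs();p=np.array(o["tool_pos"])+Rn.from_euler("xyz",o["ee_rot"]).apply([0,.05325,.017]);return topress(p)[0]
def stat():
    o=robot.get_obs();f=finger(o);R=Rn.from_euler("z",-YAW)
    print("t",round(o["time"],2),"fing",f.round(1),"r",np.hypot(*f[:2]).round(1),"ang",np.degrees(np.arctan2(f[1],f[0])).round(0)%360,"F press",R.apply(o["wrist_force"]).round(1),"q",np.round(o["joint_positions"],2))
E
python3 - <<'E'
from h import *
stat()
im=robot.snapshot("wrist");v=cv2.resize(im[:,:,::-1],(800,600),interpolation=cv2.INTER_CUBIC);cv2.imwrite("pics/w5v.png",v)
E
```

```text
t 7.88 fing [ 11.4 -22.2 116.8] r 25.0 ang 297.0 F press [0.2 0.3 0.9] q [-0.06 -0.1   1.73  0.    1.51  0.47]
```

View pics/w5v.png

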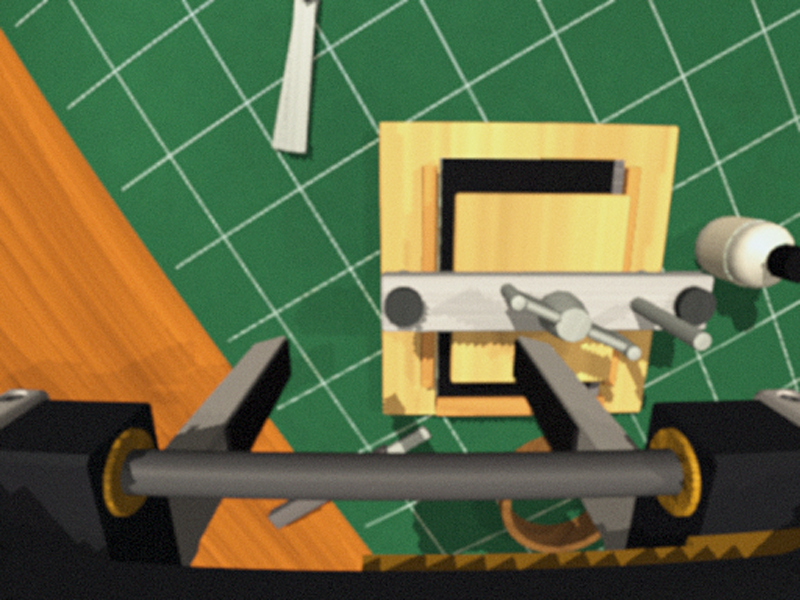

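The finger at (532,340) stands behind the lower-left wing, whose end is at (514,300), clear of hub, pin and wing. I'll descend and compute the stroke arc.

Request:
servo_tool([
  [0,0,0.1,0,0,0,94],
  [0,0,0.2,0,0,0,94],
  [0,0,0.3,0,0,0,94],
  [0,0,0.34,0,0,0,94],
  [0,0,0.34,0,0,0,94],
])

```text
time: 8.35
tool_pos: [0.4502, 0.0303, 0.0976]
ee_rot: [-3.138, 0.002, 1.039]
wrist_force: [-0.5, 0.4, 1.2]
width: 0.0942
finger_force: 0.0
```

```bash
cat > arc.py <<'E'
from h import *
import sys
stat();f=finger();a0=float(sys.argv[1]);a1=float(sys.argv[2]);n=int(sys.argv[3]);r=25
for a in np.radians(np.linspace(a0,a1,n+1)[1:]):
    print(round(np.degrees(a)),[round(-(r*np.cos(a)-f[0])/100,2),round((r*np.sin(a)-f[1])/100,2),round((f[2]-83)/100,2)])
E
python3 arc.py 297 135 12
```

```text
t 8.35 fing [ 12.4 -23.5  80.5] r 26.6 ang 298.0 F press [-0.1 -0.6  1.2] q [-0.06 -0.07  1.78  0.    1.43  0.47]
284 [np.float64(0.07), np.float64(-0.01), np.float64(-0.03)]
270 [np.float64(0.12), np.float64(-0.01), np.float64(-0.03)]
256 [np.float64(0.18), np.float64(-0.01), np.float64(-0.03)]
243 [np.float64(0.24), np.float64(0.01), np.float64(-0.03)]
230 [np.float64(0.29), np.float64(0.05), np.float64(-0.03)]
216 [np.float64(0.33), np.float64(0.09), np.float64(-0.03)]
202 [np.float64(0.35), np.float64(0.14), np.float64(-0.03)]
189 [np.float64(0.37), np.float64(0.2), np.float64(-0.03)]
176 [np.float64(0.37), np.float64(0.26), np.float64(-0.03)]
162 [np.float64(0.36), np.float64(0.31), np.float64(-0.03)]
148 [np.float64(0.34), np.float64(0.37), np.float64(-0.03)]
135 [np.float64(0.3), np.float64(0.41), np.float64(-0.03)]
```

Request:
servo_tool([
  [0.05,-0.02,0,0,0,0,94],
  [0.11,-0.03,0,0,0,0,94],
  [0.17,-0.02,0,0,0,0,94],
  [0.23,0,0,0,0,0,94],
  [0.28,0.03,0,0,0,0,94],
  [0.32,0.08,0,0,0,0,94],
  [0.35,0.13,0,0,0,0,94],
  [0.36,0.18,0,0,0,0,94],
  [0.36,0.24,0,0,0,0,94],
  [0.35,0.3,0,0,0,0,94],
  [0.33,0.35,0,0,0,0,94],
  [0.29,0.4,0,0,0,0,94],
])

```text
time: 9.35
tool_pos: [0.5012, 0.0348, 0.0995]
ee_rot: [3.141, -0.001, 1.039]
wrist_force: [-0.8, 2.3, -0.7]
width: 0.0938
finger_force: 0.6
```

```bash
python3 arc.py 135 45 8; python3 - <<'E'
from h import *
im=robot.snapshot("wrist");cv2.imwrite("pics/w6.png",cv2.resize(im[:,:,::-1],(800,600)))
E
```

```text
t 9.35 fing [-17.1  18.4  82.5] r 25.1 ang 133.0 F press [-1.6 -1.8 -0.7] q [-0.04  0.04  1.67  0.    1.43  0.49]
124 [np.float64(-0.03), np.float64(0.02), np.float64(-0.01)]
112 [np.float64(-0.08), np.float64(0.05), np.float64(-0.01)]
101 [np.float64(-0.12), np.float64(0.06), np.float64(-0.01)]
90 [np.float64(-0.17), np.float64(0.07), np.float64(-0.01)]
79 [np.float64(-0.22), np.float64(0.06), np.float64(-0.01)]
68 [np.float64(-0.27), np.float64(0.05), np.float64(-0.01)]
56 [np.float64(-0.31), np.float64(0.02), np.float64(-0.01)]
45 [np.float64(-0.35), np.float64(-0.01), np.float64(-0.01)]
```

View pics/w6.png

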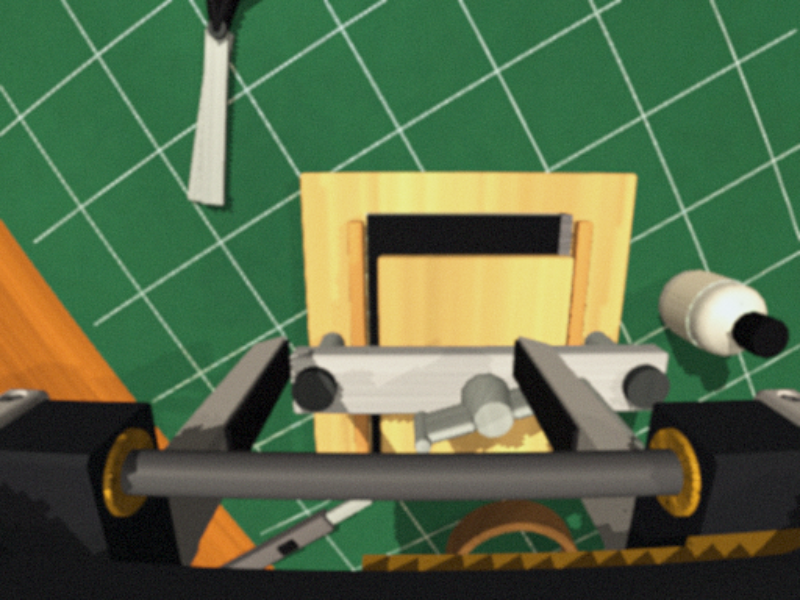

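The wing has turned with the finger. It now lies from (425,430) to (525,395), contact is at about 2.4 N, and the notebook has not moved. I'll continue past the pin at a slightly smaller radius.

Request:
servo_tool([
  [-0.04,0.02,0,0,0,0,94],
  [-0.08,0.04,0,0,0,0,94],
  [-0.13,0.05,0,0,0,0,94],
  [-0.17,0.06,0,0,0,0,94],
])

```text
time: 9.73
tool_pos: [0.4973, 0.0169, 0.0997]
ee_rot: [3.141, -0.001, 1.039]
wrist_force: [0.8, 1.4, -0.1]
width: 0.0939
finger_force: 0.7
```

Request:
servo_tool([
  [-0.05,0,0,0,0,0,94],
  [-0.1,-0.02,0,0,0,0,94],
  [-0.14,-0.04,0,0,0,0,94],
  [-0.18,-0.07,0,0,0,0,94],
])

```text
time: 10.07
tool_pos: [0.4819, 0.0047, 0.0998]
ee_rot: [3.14, -0.0, 1.039]
wrist_force: [1.7, 0.9, 0.3]
width: 0.0941
finger_force: 0.6
```

```bash
python3 arc.py 45 -120 12
```

```text
t 10.07 fing [18.7 16.7 82.8] r 25.1 ang 42.0 F press [-1.6  1.1  0.3] q [-0.11 -0.01  1.72 -0.    1.43  0.42]
31 [np.float64(-0.03), np.float64(-0.04), np.float64(-0.0)]
18 [np.float64(-0.05), np.float64(-0.09), np.float64(-0.0)]
4 [np.float64(-0.06), np.float64(-0.15), np.float64(-0.0)]
-10 [np.float64(-0.06), np.float64(-0.21), np.float64(-0.0)]
-24 [np.float64(-0.04), np.float64(-0.27), np.float64(-0.0)]
-38 [np.float64(-0.01), np.float64(-0.32), np.float64(-0.0)]
-51 [np.float64(0.03), np.float64(-0.36), np.float64(-0.0)]
-65 [np.float64(0.08), np.float64(-0.39), np.float64(-0.0)]
-79 [np.float64(0.14), np.float64(-0.41), np.float64(-0.0)]
-92 [np.float64(0.2), np.float64(-0.42), np.float64(-0.0)]
-106 [np.float64(0.26), np.float64(-0.41), np.float64(-0.0)]
-120 [np.float64(0.31), np.float64(-0.38), np.float64(-0.0)]
```

Request:
servo_tool([
  [-0.03,-0.04,0,0,0,0,94],
  [-0.05,-0.09,0,0,0,0,94],
  [-0.06,-0.15,0,0,0,0,94],
  [-0.06,-0.21,0,0,0,0,94],
  [-0.04,-0.27,0,0,0,0,94],
])

```text
time: 10.48
tool_pos: [0.4558, 0.0153, 0.0995]
ee_rot: [3.141, 0.001, 1.038]
wrist_force: [1.5, -3.1, -0.2]
width: 0.0938
finger_force: 0.7
```

```bash
python3 arc.py -24 -120 12
```

```text
t 10.48 fing [ 22.6 -11.1  82.5] r 25.2 ang 334.0 F press [ 1.9  2.9 -0.2] q [-0.09 -0.06  1.77 -0.    1.44  0.44]
-32 [np.float64(0.01), np.float64(-0.02), np.float64(-0.0)]
-40 [np.float64(0.03), np.float64(-0.05), np.float64(-0.0)]
-48 [np.float64(0.06), np.float64(-0.07), np.float64(-0.0)]
-56 [np.float64(0.09), np.float64(-0.1), np.float64(-0.0)]
-64 [np.float64(0.12), np.float64(-0.11), np.float64(-0.0)]
-72 [np.float64(0.15), np.float64(-0.13), np.float64(-0.0)]
-80 [np.float64(0.18), np.float64(-0.14), np.float64(-0.0)]
-88 [np.float64(0.22), np.float64(-0.14), np.float64(-0.0)]
-96 [np.float64(0.25), np.float64(-0.14), np.float64(-0.0)]
-104 [np.float64(0.29), np.float64(-0.13), np.float64(-0.0)]
-112 [np.float64(0.32), np.float64(-0.12), np.float64(-0.0)]
-120 [np.float64(0.35), np.float64(-0.11), np.float64(-0.0)]
```

Request:
servo_tool([
  [0.01,-0.02,0,0,0,0,94],
  [0.03,-0.05,0,0,0,0,94],
  [0.06,-0.07,0,0,0,0,94],
  [0.09,-0.1,0,0,0,0,94],
])

```text
time: 10.82
tool_pos: [0.4523, 0.0287, 0.0993]
ee_rot: [-3.141, 0.001, 1.039]
wrist_force: [0.2, -1.9, 0.1]
width: 0.0943
finger_force: 0.8
```

```bash
python3 arc.py -56 -88 4
```

```text
t 10.82 fing [ 12.7 -20.9  82.3] r 24.4 ang 301.0 F press [1.5 1.2 0.1] q [-0.06 -0.07  1.78 -0.    1.44  0.47]
-64 [np.float64(0.02), np.float64(-0.02), np.float64(-0.01)]
-72 [np.float64(0.05), np.float64(-0.03), np.float64(-0.01)]
-80 [np.float64(0.08), np.float64(-0.04), np.float64(-0.01)]
-88 [np.float64(0.12), np.float64(-0.04), np.float64(-0.01)]
```

Request:
servo_tool([
  [0.03,-0.02,0,0,0,0,94],
  [0.06,-0.03,0,0,0,0,94],
  [0.09,-0.04,0,0,0,0,94],
  [0.12,-0.04,0,0,0,0,94],
])

```text
time: 11.15
tool_pos: [0.455, 0.0413, 0.0993]
ee_rot: [-3.141, 0.0, 1.039]
wrist_force: [-0.9, -2.0, 0.3]
width: 0.0938
finger_force: 0.6
```

```bash
python3 arc.py -88 -120 4
```

```text
t 11.15 fing [  0.5 -24.9  82.2] r 24.9 ang 271.0 F press [2.2 0.2 0.3] q [-0.03 -0.06  1.77  0.    1.44  0.5 ]
-96 [np.float64(0.03), np.float64(0.0), np.float64(-0.01)]
-104 [np.float64(0.07), np.float64(0.01), np.float64(-0.01)]
-112 [np.float64(0.1), np.float64(0.02), np.float64(-0.01)]
-120 [np.float64(0.13), np.float64(0.03), np.float64(-0.01)]
```

Request:
servo_tool([
  [0.03,0,0,0,0,0,94],
  [0.07,0.01,0,0,0,0,94],
  [0.1,0.02,0,0,0,0,94],
  [0.13,0.03,0,0,0,0,94],
])

```text
time: 11.48
tool_pos: [0.4646, 0.0504, 0.0993]
ee_rot: [-3.142, 0.001, 1.039]
wrist_force: [0.2, -0.8, -0.3]
width: 0.094
finger_force: 0.6
```

```bash
python3 arc.py -120 -152 4
```

```text
t 11.48 fing [-12.2 -21.1  82.3] r 24.4 ang 240.0 F press [ 0.6  0.6 -0.3] q [-0.01 -0.04  1.75 -0.    1.43  0.52]
-128 [np.float64(0.03), np.float64(0.01), np.float64(-0.01)]
-136 [np.float64(0.06), np.float64(0.04), np.float64(-0.01)]
-144 [np.float64(0.08), np.float64(0.06), np.float64(-0.01)]
-152 [np.float64(0.1), np.float64(0.09), np.float64(-0.01)]
```

Request:
servo_tool([
  [0.03,0.01,0,0,0,0,94],
  [0.06,0.04,0,0,0,0,94],
  [0.09,0.06,0,0,0,0,94],
  [0.11,0.09,0,0,0,0,94],
])

```text
time: 11.82
tool_pos: [0.4711, 0.0562, 0.0987]
ee_rot: [-3.126, 0.008, 1.038]
wrist_force: [-26.5, 0.3, 16.2]
width: 0.0935
finger_force: 11.7
```

```bash
python3 arc.py -152 -184 4
```

```text
t 11.82 fing [-20.3 -18.7  80.9] r 27.6 ang 223.0 F press [ 13.  -23.1  16.2] q [-0.   -0.01  1.72  0.    1.45  0.53]
-160 [np.float64(0.03), np.float64(0.1), np.float64(-0.02)]
-168 [np.float64(0.04), np.float64(0.13), np.float64(-0.02)]
-176 [np.float64(0.05), np.float64(0.17), np.float64(-0.02)]
-184 [np.float64(0.05), np.float64(0.2), np.float64(-0.02)]
```

The force jumped to about 27 N against the stroke, after about 7.3 rad of total turning, which fits the hard stop. I'll back off, lift and check.

Request:
servo_tool([
  [-0.05,-0.04,0,0,0,0,94],
  [-0.1,-0.07,0,0,0,0,94],
  [-0.13,-0.07,0,0,0,0,94],
  [-0.13,-0.07,-0.3,0,0,0,94],
  [-0.13,-0.07,-0.6,0,0,0,94],
  [-0.13,0.2,-0.9,0,0,0,94],
  [-0.13,0.4,-1,0,0,0,94],
])

```text
time: 12.4
tool_pos: [0.509, 0.0234, 0.2054]
ee_rot: [3.131, -0.005, 1.04]
wrist_force: [1.8, -0.3, 1.0]
width: 0.0941
finger_force: 0.0
```

Request:
servo_tool([
  [0,0.3,-0.2,0,0,0,94],
  [0.05,0.35,-0.35,0,0,0,94],
  [0.05,0.35,-0.35,0,0,0,94],
  [0.05,0.35,-0.35,0,0,0,94],
  [0.05,0.35,-0.35,0,0,0,94],
])

```text
time: 12.82
tool_pos: [0.5377, 0.0106, 0.2335]
ee_rot: [-3.14, 0.0, 1.039]
wrist_force: [0.4, 0.1, -0.9]
width: 0.0943
finger_force: 0.0
```

```bash
python3 - <<'E'
from h import *
stat();o=robot.get_obs();C=cam("wrist",o);im=robot.snapshot("wrist")
# predicted wing/pin position for s=9 (pin 117, centre 87)
for z in(117,129):print("pin",z,(proj(C,toworld([0,46,z]))*800/512).round())
for z in(76,):print("nut",(proj(C,toworld([[0,76,z],[0,-76,z]]))*800/512).round(),"nbfront",(proj(C,toworld([[-74,0,29],[74,0,29]]))*800/512).round())
# guide-pin height: side view from scene camera too
c=(proj(C,toworld([0,0,80]))[0]).astype(int);v=im[max(0,c[1]-110):c[1]+90,c[0]-130:c[0]+130,::-1]
print("crop origin",c[0]-130,max(0,c[1]-110))
cv2.imwrite("pics/w7.png",cv2.resize(v,None,fx=3,fy=3,interpolation=cv2.INTER_CUBIC))
E
```

```text
t 12.82 fing [-14.4  62.1 216.4] r 63.7 ang 103.0 F press [-0.3  0.2 -0.9] q [-0.09  0.06  1.38  0.    1.7   0.45]
pin 117 [[462. 318.]]
pin 129 [[464. 324.]]
nut [[496. 300.]
 [286. 302.]] nbfront [[391. 194.]
 [394. 369.]]
crop origin 120 83
```

View pics/w7.png

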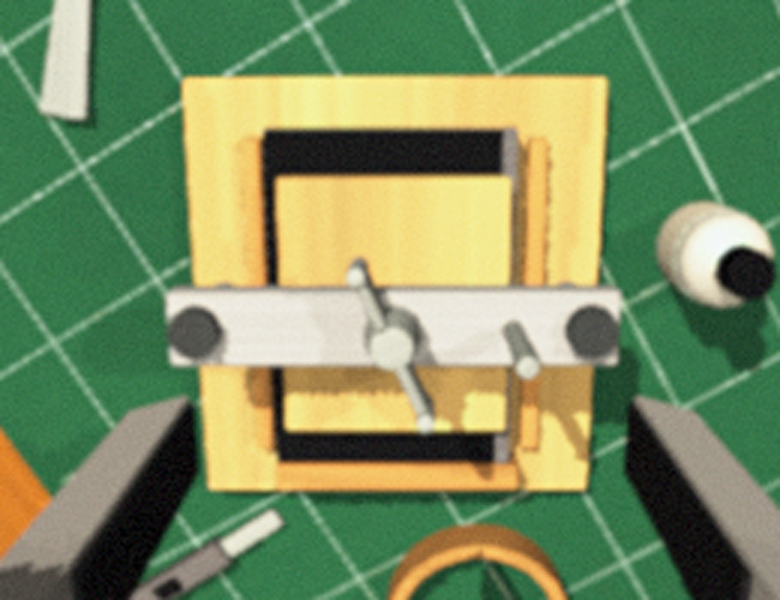

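The wing now lies from (357,272) to (427,423) in the crop. It has turned about 401° (7.0 rad) clockwise in all and stopped hard at about 25 N. The pin top is at (462,320) in 800-scale pixels; I predicted (462,318) for fully down and (464,324) for raised. The notebook's back edge (row ~462) is against the stop, the other things have not moved, and the robot touches nothing.

```bash
python3 -c "
from bench import robot
print(robot.close_job())"
```

```text
the job is handed in; nothing more can be done
None
```

I slid the notebook home against the back stop and wound the wing screw clockwise about 7.0 rad to its hard stop, bringing the pressing board down, then handed the job in at about 13 s with no verdict returned.

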